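# Post the old tealight into the table-top waste bin

## Task

An old tealight lies on the landing tray of the small steel waste bin, in front of its self-closing black hood flap. Press the flap down with one finger and, while it is held open, push the tealight off the tray through the opening with the other finger so that it drops into the bin; then take the hand away and let the flap swing shut. Only push the tealight, never pick it up, and leave the other things on the worktop where they are.

Things in the scene. Friction and masses are not known exactly. Their poses are not given: they have to be found in the camera images.
- bin: Steel table-top waste bin, 230 (x) x 130 (y) x 125 mm high without flap; immovable. Origin: centre of its underside on the worktop. +x points from tray to flap (push direction), +y left of it, z up. Top face, 125 mm up: tray from x -115 to -23 mm, then an opening 108 mm wide to x 101 mm. Hollow down to a floor at 11 mm. Hinge lugs at x 93..109, y +-55..63 mm stand 12 mm high on it.
- sill (a point): Middle of the tray's edge at the opening, on the tray's top face (bin frame -23, 0, 125 mm), axes as the bin. The tray is flat, 4 mm thick, hollow below, with a rail 4 mm high and 6 mm wide along its front end (x -115 mm) and both sides, none at this edge.
- flap (a joint): Angle of the black hood flap: 0 shut, grows to 1.2 rad (stop) as it is pressed down into the bin; a spring shuts it. 1 to 2 N on the ribs starts it, up to 12 N near the hinge when well open. Only pressing its top opens it, not a push on its front. At 0.25 rad its front edge is below the tray; from 0.7 rad (gap to the tray's edge 18 mm; 30 mm at 0.9) what lies on it slides off, down under the tray.
- hinge (a point): Middle of the flap's hinge axis (bin frame 99, 0, 131 mm; the axis runs along the bin's y). Shut, the hood is 106 mm wide, its flat top lies at z 151 mm from x -20 to 97 mm, and its front face stands 3 mm past the tray's edge. Touched 4 mm above tray level at x 20, 61 or 71 mm in the bin frame, it is open by about 0.28, 0.6 or 0.87 rad.
- push_pad (a point): Middle of the grey ribbed pad on the hood's top, 32 mm behind its front edge; it moves with the flap (shut: bin frame x = 12, y = 0, z = 151 mm).
- tealight: The old tealight: round candle in a metal cup, 38 mm across, 15 mm high, about 20 g, lying flat on the landing tray. Origin: centre of its underside. It starts with its centre 26 to 34 mm in front of the tray's edge and within 22 mm of the tray's middle line.
- spare_tealight: Bystander: a second tealight of the same kind, on the worktop to the right of the bin. Origin: centre of its underside.
- matchbox: Bystander: yellow matchbox, 35 x 53 x 14 mm, on the worktop to the right of the bin. Origin: centre of its underside.
- cup: Bystander: small white cup with a handle, 58 x 82 x 50 mm, on the worktop to the left of the bin. Origin: centre of its underside. Farther left and behind stands a microwave (top about 260 mm above the worktop, its right front corner near x 0.53, y 0 m, a coffee tin on top): swing the arm round it or high above it.
- ramekin: Bystander: white ramekin, 78 mm across, 42 mm high, on the worktop farther to the right. Origin: centre of its underside.

How it is judged:
By the outcome, as a careful person would: the job done as asked, in the order asked, and still so for the second after the job is handed in, with the robot touching nothing.
It also fails if it takes over 35 s, if anything falls off the work surface, if the arm or the gripper's body presses on something with over 40 N, if the wrist force passes 120 N, or if a joint passes its speed limit or range.

## Robot

A 7-joint arm with a two-finger parallel gripper is mounted at the origin on a cart in front of the work surface, level with it; the furniture and walls round the work are solid. World frame = base frame: x ahead of the robot, y to its left, z up, the work surface at z = 0. Lengths are in m, angles in rad, forces in N, time in s.
With the tool pointing down it reaches from about 0.4 to 0.85 m from the base axis. Payload 4.5 kg.
Tool frame: the origin (TCP) lies where the fingers leave the gripper's body, on its centre line; the fingertips stand 64 mm ahead of it and the grasp point (between the pads) lies 45 mm ahead of it; z points along the fingers, y is the line along which they close (so a half turn about z gives the same grasp; the last joint's range is limited). The gripper opens to 88 mm and grips with 3 to 60 N. Pads are 18 mm wide; open, the fingers measure 123 mm over their backs; the gripper's body (75 mm by 187 mm) begins 45 mm behind the grasp point.
Start: joints at [1.143, 0.689, -0.195, 1.565, 0.157, 0.902, -0.215], TCP at [0.279, -0.56, 0.303] pointing down, gripper open.
Joint ranges: [-3.01, 3.01], [-0.46, 2.08], [-1.47, 1.51], [0.13, 2.56], [-1, 4.14], [0.04, 2.09], [-2.66, 2.66]. Speed limits (rad/s): [2.57, 2.57, 3.14, 3.14, 3.14, 3.14, 3.14].

## Interface

Orientations are given as a unit quaternion [x, y, z, w].
In Python, from plant import r gives the robot as it stands.
- The arm moves only by the tool play_rows, never from a script. Its arguments are lists of equal length, an entry for each row: "translation": the shift along the tool's x, y, z in m, a list of three; "delta_rot": the turn, a rotation vector about the tool's x, y, z in degrees, a list of three; "grip": the opening, from -1 (shut) to 1 (fully open). In form: {"translation": [[x, y, z], ...], "delta_rot": [[rx, ry, rz], ...], "grip": [grip, ...]}. A call has 1 to 20 rows; each row shifts and turns the commanded pose from where the row before left it, along the tool's axes as they then stand; what a row does not reach is not made up. A row lasts 1/8 s, in which the tool goes at most 62.5 mm and 10.7 degrees, less where a joint would pass 70% of its speed; a pose out of reach is approached as far as the arm can. A call with a gripper value outside its range is refused whole. The fingers move at their own pace and stop on an object; "squeeze" is the grip in N (left out, the last holds). Time passes only in rows, so rows that do not move let the fingers close. It gives the time, the measured TCP pose, the force, the opening and the grip force at its end, in the units of the state.
- r.get_state(): the state, without advancing time (a new reading comes with each control period).
- r.snapshot(name): name is "scene" or "top" or "wrist"; returns the picture (400x640x3 uint8, blue, green, red); there is no depth.
- r.get_calibration(name): a dict with "intrinsics" (3x3 intrinsics, pixels), "eye" and "rotation" of the camera in the world. Camera axes: x right, y up, looking along -z (the intrinsics and any distortion apply to the point x, -y, -z); pixel columns grow to the right and rows downward; lengths in m; the calibration is good to about 2 mm. A picture is of the moment at which its call begins: read the wrist's pose just before it. get_calibration takes no time and is no camera call; for the wrist camera it gives the pose at the moment of the call.
- r.finish_job(): hands the job in; it is judged then, once.
Trained networks look in the newest picture that a camera, given by its name, has taken for a name from the list of things; names that differ only in an ending like _2 or _b are one class to them, and where a whole thing is asked for, a point or a joint stands for the part that bears it (a point fixed in the world has none). Each returns a list of dicts, best first, with "confidence" (0 to 1); they miss things now and then, are a little off and sometimes report something else, mostly with a low value. They report only what shows in the picture. A call takes as long as a camera call.
- r.look_for(camera, target): "point" ([x, y, z] in m, in world coordinates, good to about 4 mm: the middle of the surface that is visible of it).
- r.silhouettes(camera, target): "pixels" (400x640 bool, what is visible of it).
The state is a dict: "clock": time; "q": joint angles; "qd": joint speeds; "joint_torque": joint torques, N m; "tool_pos": TCP position; "eef_rot": TCP orientation; "contact_force": force on the tool from outside, world axes, zero at the start; "moment": the same for the moment, N m; "opening": opening from 0.0 (shut) to 1.0 (fully open); "finger_force": force on a finger pad.
Only numpy, scipy, OpenCV 4.12 (cv2) and the standard library are available. Lean on these libraries where they do the work, as an engineer would, in place of code of your own. Each camera call takes 0.05 s, during which the arm holds its last target. There are 200 camera calls.

## Working session

There is one attempt and no reset: what is moved stays moved. The work goes in short steps, Python scripts to look and compute and a tool call to move; the robot and the scene stay as the last step left them, time stands still between calls to the robot, and variables do not carry over. Pictures are saved under pics/ and viewed, at most 10 in all, crops included, and the job is handed in when it is done.

Besides the shell and the picture viewer there is one more tool, called after ">>>" as name(argument=value, ...) on one line, values as JSON. play_rows: Moves the arm, as the interface text tells. Its arguments: {"type":"object","properties":{"translation":{"type":"array","items":{"type":"array","items":{"type":"number"}}},"delta_rot":{"type":"array","items":{"type":"array","items":{"type":"number"}}},"grip":{"type":"array","items":{"type":"number"}},"squeeze":{"type":"number"}},"required":["translation","delta_rot","grip"]}

```bash
mkdir -p pics; ls
python3 - <<'E'
from plant import r
import cv2,numpy as np
s=r.get_state(); print({k:np.round(v,3).tolist() for k,v in s.items()})
for c in ("scene","top"):
    im=r.snapshot(c); cv2.imwrite(f"pics/{c}0.png",im)
    k=r.get_calibration(c); print(c,{a:np.round(b,4).tolist() for a,b in k.items()})
    for t in ("bin","flap","tealight","push_pad","cup","matchbox","ramekin"):
        print(c,t,[(np.round(d["point"],3).tolist(),round(d["confidence"],2)) for d in r.look_for(c,t)])
E
```

```text
pics
{'clock': 0.0, 'q': [1.143, 0.69, -0.195, 1.566, 0.157, 0.902, -0.215], 'qd': [0.001, 0.0, -0.002, 0.0, 0.001, 0.0, -0.001], 'joint_torque': [0.0, -52.756, -1.266, -15.343, -0.053, 0.007, 0.0], 'tool_pos': [0.278, -0.559, 0.302], 'eef_rot': [0.973, 0.229, -0.0, -0.001], 'contact_force': [0.1, -0.583, 0.014], 'moment': [-0.005, -0.015, 0.032], 'finger_force': 0.0, 'opening': 1.002}
scene {'intrinsics': [[436.4032, 0.0, 317.4515], [0.0, 436.4032, 200.8696], [0.0, 0.0, 1.0]], 'eye': [-0.2278, -0.7562, 0.5147], 'rotation': [0.4669, -0.2504, -0.3924, 0.7519]}
scene bin [([0.418, -0.27, 0.099], 0.68)]
scene flap [([0.431, -0.361, 0.012], 0.6), ([0.477, -0.264, 0.148], 0.57), ([0.42, -0.271, 0.098], 0.17)]
scene tealight [([0.398, -0.234, 0.133], 0.66)]
scene push_pad [([0.476, -0.263, 0.151], 0.77)]
scene cup []
scene matchbox [([0.436, -0.363, 0.015], 0.87)]
scene ramekin []
top {'intrinsics': [[373.0819, 0.0, 318.3292], [0.0, 373.0819, 199.3678], [0.0, 0.0, 1.0]], 'eye': [0.342, -0.2885, 0.9924], 'rotation': [-0.0603, 0.0354, 0.7076, -0.7031]}
top bin [([0.456, -0.238, 0.126], 0.8)]
top flap [([0.491, -0.252, 0.149], 0.77)]
top tealight [([0.403, -0.231, 0.135], 0.53)]
top push_pad [([0.495, -0.245, 0.155], 0.95)]
top cup [([0.498, -0.103, 0.025], 0.96)]
top matchbox [([0.435, -0.353, 0.01], 0.76)]
top ramekin [([0.347, -0.503, 0.008], 0.6)]
```

View pics/scene0.png

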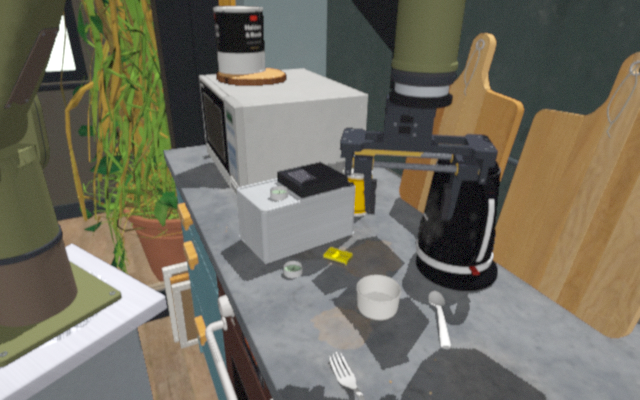

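View pics/top0.png

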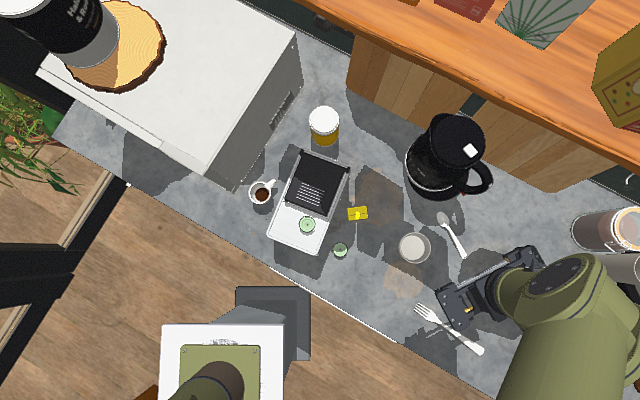

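The scene view shows the bin near pixel (295,210), with the tealight on its tray at (280,193). In the top view the tray is near (300,232), the tealight at (307,224) and the flap at (318,183). I'll fit the bin pose to the masks from both views.

```bash
cat > h.py <<'E'
from plant import r
import cv2,numpy as np
from scipy.optimize import minimize
from scipy.spatial.transform import Rotation as R
def proj(k,P):
    c=R.from_quat(k["rotation"]).inv().apply(np.atleast_2d(P)-k["eye"]); c=c*[1,-1,-1]
    p=c@np.array(k["intrinsics"]).T; return p[:,:2]/p[:,2:]
def w(b,P):  # bin -> world
    c,s=np.cos(b[2]),np.sin(b[2]); P=np.atleast_2d(P)
    return np.c_[b[0]+c*P[:,0]-s*P[:,1],b[1]+s*P[:,0]+c*P[:,1],P[:,2]+(b[3] if len(b)>3 else 0)]
BOX=np.array([[x,y,z] for x in(-.115,.115) for y in(-.065,.065) for z in(0,.125)])
HOOD=np.array([[x,y,z] for x in(-.02,.097) for y in(-.053,.053) for z in(.126,.151)])
a=np.linspace(0,2*np.pi,40)
CYL=np.vstack([np.c_[.019*np.cos(a),.019*np.sin(a),0*a+z] for z in(0,.015)])
def hullmask(k,sets):
    S=4; m=np.zeros((400*S,640*S),np.uint8)
    for P in sets:
        h=cv2.convexHull(((proj(k,P)+.5)*S-.5).astype(np.float32)); cv2.fillConvexPoly(m,np.round(h*16).astype(np.int32),1,shift=4)
    return cv2.resize(m.astype(np.float32),(640,400),interpolation=cv2.INTER_AREA)
def fit(f,masks,x0,step):
    def cost(x): return sum(np.abs(hullmask(k,f(x))-m).sum()/m.sum() for k,m in masks)
    x0=np.array(x0,float)
    res=minimize(cost,x0,method="Nelder-Mead",options=dict(initial_simplex=np.vstack([x0]+[x0+np.eye(len(x0))[i]*step[i] for i in range(len(x0))]),xatol=1e-5,fatol=1e-5,maxiter=400))
    return res.x,res.fun
def sil(c,t):
    d=r.silhouettes(c,t); return (d[0]["pixels"]>0,d[0]["confidence"]) if d else (np.zeros((400,640),bool),0)
E
python3 - <<'E'
from h import *
M={};T={}
for c in("scene","top"):
    r.snapshot(c);k=r.get_calibration(c)
    u=np.zeros((400,640),bool)
    for t in("bin","flap","tealight"):
        m,cf=sil(c,t); ys,xs=np.nonzero(m); print(c,t,round(cf,2),m.sum(),(xs.min(),xs.max(),ys.min(),ys.max()) if m.any() else 0); u|=m
        if t=="tealight": T[c]=(k,m.astype(np.float32))
    M[c]=(k,u.astype(np.float32)); np.save(f"m_{c}.npy",u)
for cs in(("scene",),("top",),("scene","top")):
    x,f=fit(lambda b:[w(b,BOX),w(b,HOOD)],[M[c] for c in cs],[.456,-.25,-.35],[.02,.02,.1]); print(cs,x.round(4),round(f,3))
    if len(cs)==2:
      np.save("bin.npy",x)
      xz,f=fit(lambda b:[w(b,BOX),w(b,HOOD)],[M[c] for c in cs],list(x)+[0],[.01,.01,.05,.01]); print("with z",xz.round(4),round(f,3))
    t,ft=fit(lambda p:[CYL+[p[0],p[1],.125]],[T[c] for c in cs],[.402,-.232],[.01,.01])
    d=t-x[:2]; c_,s_=np.cos(x[2]),np.sin(x[2]); print("tealight",t.round(4),"bin",(c_*d[0]+s_*d[1]).round(4),(-s_*d[0]+c_*d[1]).round(4),round(ft,3))
t,ft=fit(lambda p:[CYL+p],[T[c] for c in cs],[.402,-.232,.12],[.01,.01,.01]);print("tl z",t.round(4),ft)
E
```

```text
scene bin 0.75 8665 (np.int64(237), np.int64(354), np.int64(161), np.int64(262))
scene flap 0.81 1630 (np.int64(277), np.int64(347), np.int64(162), np.int64(197))
scene tealight 0 0 0
top bin 0.58 5202 (np.int64(266), np.int64(350), np.int64(148), np.int64(255))
top flap 0.75 2423 (np.int64(284), np.int64(345), np.int64(152), np.int64(215))
top tealight 0.63 181 (np.int64(300), np.int64(314), np.int64(217), np.int64(231))
('scene',) [ 0.4679 -0.2274 -0.3779] 0.056
tealight [ 0.402 -0.232] bin -0.0595 -0.0286 inf
('top',) [ 0.4588 -0.2346 -0.3837] 0.032
tealight [ 0.4025 -0.2313] bin -0.0534 -0.018 0.258
('scene', 'top') [ 0.4589 -0.2339 -0.3826] 0.131
with z [ 0.4584 -0.2341 -0.3861  0.0037] 0.12
tealight [ 0.402 -0.232] bin -0.0535 -0.0195 inf
tl z [ 0.402 -0.232  0.12 ] infh.py:21: RuntimeWarning: divide by zero encountered in scalar divide
  def cost(x): return sum(np.abs(hullmask(k,f(x))-m).sum()/m.sum() for k,m in masks)
  np.max(np.abs(fsim[0] - fsim[1:])) <= fatol):
```

>>> play_rows(translation=[[0.034,-0.028,-0.006],[0.034,-0.028,-0.006],[0.034,-0.028,-0.006],[0.034,-0.028,-0.006],[0.034,-0.028,-0.006],[0.034,-0.028,-0.006],[0.034,-0.028,-0.006],[0.032,-0.027,-0.006],[0,0,0],[0,0,0],[0,0,0],[0,0,0],[0,0,0],[0,0,0],[0,0,0]], delta_rot=[[0,0,0],[0,0,0],[0,0,0],[0,0,0],[0,0,0],[0,0,0],[0,0,0],[0,0,0],[0,0,-8.3],[0,0,-8.3],[0,0,-8.3],[0,0,-8.3],[0,0,-8.4],[0,0,0],[0,0,0]], grip=[1,1,1,1,1,1,1,1,1,1,1,1,1,1,1])

```text
clock: 3.08
tool_pos: [0.4208, -0.2397, 0.3508]
eef_rot: [0.829, 0.559, 0.0, 0.0]
contact_force: [-0.1, 0.3, -0.1]
opening: 0.999
finger_force: 0.0
```

Run:
```python
from h import *
k=r.get_calibration("wrist"); im=r.snapshot("wrist"); cv2.imwrite("pics/w1.png",im); np.save("w1.npy",dict(k=k),allow_pickle=True)
print({a:np.round(b,4).tolist() for a,b in k.items()}, r.get_state()["tool_pos"],r.get_state()["eef_rot"])
for t in("bin","flap","tealight"):
    print(t,[(np.round(d["point"],3).tolist(),round(d["confidence"],2)) for d in r.look_for("wrist",t)])
    m,cf=sil("wrist",t); ys,xs=np.nonzero(m); print(cf,m.sum(),(xs.min(),xs.max(),ys.min(),ys.max()) if m.any() else 0)
    np.save("w1_%s.npy"%t,m)
```

```text
{'intrinsics': [[330.6357, 0.0, 318.3467], [0.0, 330.6357, 196.0212], [0.0, 0.0, 1.0]], 'eye': [0.448, -0.1727, 0.434], 'rotation': [-0.1406, 0.027, -0.1901, 0.9713]} [ 0.42082804 -0.23963404  0.35078568] [ 8.29322865e-01  5.58769696e-01 -3.27841401e-05  1.10764083e-04]
bin [([0.459, -0.227, 0.153], 0.8), ([0.339, -0.321, 0.006], 0.51)]
0.9 32377 (np.int64(225), np.int64(482), np.int64(85), np.int64(226))
flap [([0.49, -0.245, 0.145], 0.61), ([0.461, -0.226, 0.15], 0.43)]
0.84 16625 (np.int64(329), np.int64(474), np.int64(96), np.int64(221))
tealight [([0.402, -0.231, 0.13], 0.83)]
0.67 1395 (np.int64(275), np.int64(315), np.int64(158), np.int64(200))
```

View pics/w1.png

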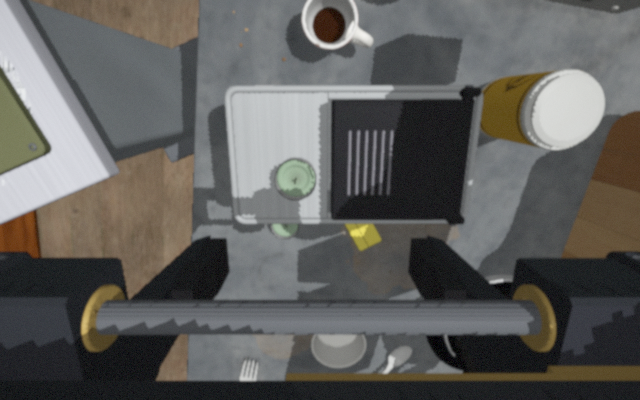

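The wrist view shows the tray spanning columns 228–330, with its side rails at rows 88 and 220. The tealight is at (295,178) and the flap's front edge is at column 331. Next I'll fit the poses from the wrist and top masks.

Run:
```python
from h import *
k=np.load("w1.npy",allow_pickle=True).item()["k"]; kt=r.get_calibration("top")
mb,mf,mt=[np.load(f"w1_{t}.npy") for t in("bin","flap","tealight")]
W=(k,(mb|mf|mt).astype(np.float32)); T=(kt,np.load("m_top.npy").astype(np.float32))
r.snapshot("top"); tt=(kt,sil("top","tealight")[0].astype(np.float32)); wt=(k,mt.astype(np.float32))
f=lambda b:[w(b,BOX),w(b,HOOD)]
for n,ms in(("wrist",[W]),("both",[W,T])):
    x,c=fit(f,ms,[.459,-.234,-.383],[.01,.01,.05]); print(n,x.round(4),round(c,3))
    xz,c=fit(f,ms,list(x)+[0],[.01,.01,.05,.01]); print(" z",xz.round(4),round(c,3))
for n,ms in(("wrist",[wt]),("both",[wt,tt])):
    t,c=fit(lambda p:[CYL+[p[0],p[1],.125]],ms,[.402,-.232],[.01,.01]); print(n,t.round(4),round(c,3))
    d=t-x[:2]; a,b=np.cos(x[2]),np.sin(x[2]); print("tl in bin",(a*d[0]+b*d[1]).round(4),(-b*d[0]+a*d[1]).round(4))
t,c=fit(lambda p:[CYL+p],ms,list(t)+[.12],[.01,.01,.01]); print("z",t.round(4),round(c,3))
np.save("bin.npy",x)
# overlay check
im=cv2.imread("pics/w1.png")
P=[[-.115,-.065,.125],[-.115,.065,.125],[.115,.065,.125],[.115,-.065,.125]]; Hd=[[-.02,-.053,.151],[-.02,.053,.151],[.097,.053,.151],[.097,-.053,.151]]
S=[[-.023,-.054,.125],[-.023,.054,.125]]
for q in(P,Hd,S): cv2.polylines(im,[np.round(proj(k,w(x,q))*16).astype(np.int32)],True,(0,0,255),1,shift=4)
cv2.polylines(im,[np.round(proj(k,CYL[40:]+[t[0],t[1],.125])*16).astype(np.int32)],True,(255,0,0),1,shift=4)
cv2.imwrite("pics/w1o.png",cv2.resize(im[60:250,200:500],None,fx=2.6,fy=2.6))
```

```text
wrist [ 0.4574 -0.2352 -0.3848] 0.017
 z [ 0.4572 -0.235  -0.3864  0.0016] 0.013
both [ 0.4578 -0.2353 -0.3874] 0.052
 z [ 0.4574 -0.2351 -0.3869  0.0015] 0.05
wrist [ 0.4012 -0.2318] 0.033
tl in bin -0.0537 -0.0181
both [ 0.402 -0.232] inf
tl in bin -0.0529 -0.018
z [ 0.402 -0.232  0.12 ] infh.py:21: RuntimeWarning: divide by zero encountered in scalar divide
  def cost(x): return sum(np.abs(hullmask(k,f(x))-m).sum()/m.sum() for k,m in masks)
  np.max(np.abs(fsim[0] - fsim[1:])) <= fatol):
```

View pics/w1o.png

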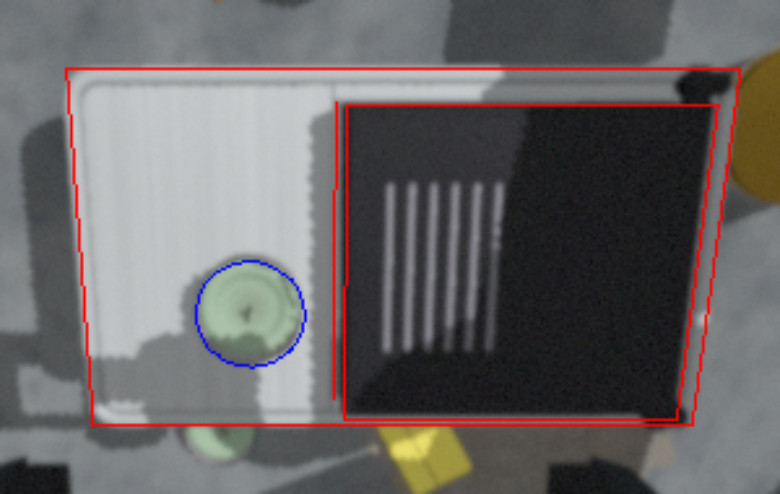

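The overlay matches the rim, sill, hood and tealight, which sits at bin coordinates (-53.7, -18) mm. I'll descend to just above the flap and check.

>>> play_rows(translation=[[0,-0.0015,0.03],[0,0,0.03],[0,0,0.03],[0,0,0.025],[0,0,0.015],[0,0,0],[0,0,0]], delta_rot=[[0,0,0],[0,0,0],[0,0,0],[0,0,0],[0,0,0],[0,0,0],[0,0,0]], grip=[1,1,1,1,1,1,1])

```text
clock: 4.4
tool_pos: [0.4199, -0.2391, 0.2212]
eef_rot: [0.829, 0.56, 0.0, 0.0]
contact_force: [-0.0, 0.5, 0.1]
opening: 1.0
finger_force: 0.0
```

Run:
```python
from h import *
k=r.get_calibration("wrist"); im=r.snapshot("wrist"); s=r.get_state()
b=[.4576,-.2352,-.386]
p=s["tool_pos"]; d=p[:2]-b[:2]; c,q=np.cos(b[2]),np.sin(b[2]); print("tcp in bin",c*d[0]+q*d[1],-q*d[0]+c*d[1],p[2],s["contact_force"])
# tool pad inner faces / tips, predicted
A=R.from_quat(s["eef_rot"])
for y in(-.0615,-.044,.044,.0615): print(y,proj(k,p+A.apply([0,y,.064])).round(1))
cv2.imwrite("pics/w2.png",im)
m,_=sil("wrist","tealight")
if m.any(): print(fit(lambda p:[CYL+[p[0],p[1],.125]],[(k,m.astype(np.float32))],[.402,-.232],[.01,.01]))
```

```text
tcp in bin -0.033399208790651384 -0.01788606682281182 0.2214311107857466 [ 0.69487146 -0.58322227 -0.86669987]
-0.0615 [[192.5 252.8]]
-0.044 [[228.3 252.8]]
0.044 [[408.5 252.6]]
0.0615 [[444.4 252.6]]
(array([ 0.40087666, -0.23163536]), np.float64(0.023580918088555336))
```

View pics/w2.png

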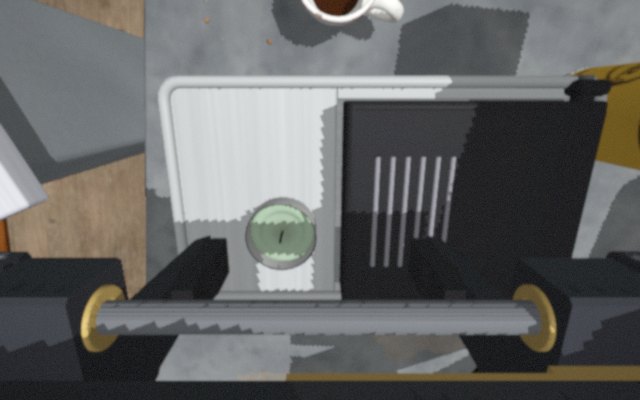

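The wrist view shows the tealight at (281,233), its left edge at column 246. The rear fingertip's inner face is at column 228, so it clears, and the front fingertip at about column 410 is over the ribs. Now I'll press the flap.

>>> play_rows(translation=[[0,0,0.005],[0,0,0.005],[0,0,0.005],[0,0,0.005],[0,0,0.0055],[0,0,0],[0,0,0]], delta_rot=[[0,0,0],[0,0,0],[0,0,0],[0,0,0],[0,0,0],[0,0,0],[0,0,0]], grip=[1,1,1,1,1,1,1])

```text
clock: 5.38
tool_pos: [0.4193, -0.239, 0.1952]
eef_rot: [0.829, 0.56, -0.0, -0.0]
contact_force: [-1.6, 0.5, 0.7]
opening: 1.002
finger_force: 0.7
```

>>> play_rows(translation=[[0,0.004,0],[0,0.004,0],[0,0.004,0],[0,0.004,0],[0,0.004,0],[0,0,0],[0,0,0]], delta_rot=[[0,0,0],[0,0,0],[0,0,0],[0,0,0],[0,0,0],[0,0,0],[0,0,0]], grip=[1,1,1,1,1,1,1])

```text
clock: 6.25
tool_pos: [0.4385, -0.2467, 0.1954]
eef_rot: [0.829, 0.56, 0.0, 0.001]
contact_force: [-1.7, -0.3, 2.1]
opening: 1.006
finger_force: 1.0
```

Run:
```python
from h import *
im=r.snapshot("wrist"); s=r.get_state()
b=[.4576,-.2352,-.386]
p=s["tool_pos"]; d=p[:2]-b[:2]; c,q=np.cos(b[2]),np.sin(b[2]); print("tcp in bin",c*d[0]+q*d[1],-q*d[0]+c*d[1],p[2],s["contact_force"],s["opening"])
cv2.imwrite("pics/w3.png",im)
```

```text
tcp in bin -0.013413645342924402 -0.0178439942277945 0.1953695412266869 [-1.09404156 -0.08653691  2.64049113] 0.9976255864630137
```

View pics/w3.png

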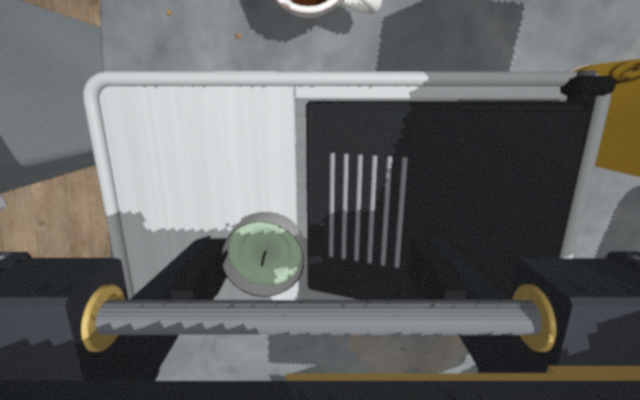

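The flap is about 0.4 rad open. The tealight at (264,254) is against the rear finger, and its front edge (column 304) is just past the sill. I'll keep pushing.

>>> play_rows(translation=[[0,0.004,0],[0,0.004,0],[0,0.004,0],[0,0.004,0],[0,0.004,0],[0,0.004,0],[0,0,0],[0,0,0]], delta_rot=[[0,0,0],[0,0,0],[0,0,0],[0,0,0],[0,0,0],[0,0,0],[0,0,0],[0,0,0]], grip=[1,1,1,1,1,1,1,1])

```text
clock: 7.3
tool_pos: [0.459, -0.2552, 0.1949]
eef_rot: [0.829, 0.56, -0.001, -0.001]
contact_force: [-7.0, 3.1, 3.6]
opening: 0.998
finger_force: 3.2
```

Run:
```python
from h import *
im=r.snapshot("wrist"); s=r.get_state()
b=[.4576,-.2352,-.386]
p=s["tool_pos"]; d=p[:2]-b[:2]; c,q=np.cos(b[2]),np.sin(b[2]); print("tcp in bin",c*d[0]+q*d[1],-q*d[0]+c*d[1],p[2],s["contact_force"],s["opening"])
cv2.imwrite("pics/w4.png",im)
```

```text
tcp in bin 0.008822500820273766 -0.017891296529523593 0.1948850970768756 [-5.8634528   1.89656661  3.81591581] 0.9994636205959393
```

View pics/w4.png

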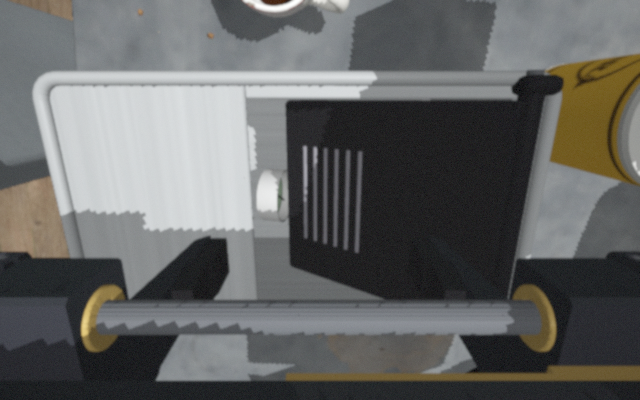

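The flap is wide open. The tealight shows through the gap at (270,195) and looks small, so it seems to be down inside the bin. I'll check its depth before lifting.

Run:
```python
from h import *
k=r.get_calibration("wrist"); r.snapshot("wrist")
for d in r.look_for("wrist","tealight"): print(np.round(d["point"],3),d["confidence"])
m,c=sil("wrist","tealight"); ys,xs=np.nonzero(m); print(c,m.sum(),xs.min() if m.any() else 0,xs.max() if m.any() else 0,ys.min() if m.any() else 0,ys.max() if m.any() else 0)
# where pixel (270,195) lands in bin frame at several heights
K=np.array(k["intrinsics"]); v=np.linalg.inv(K)@[270,195,1]; dw=R.from_quat(k["rotation"]).apply(v*[1,-1,-1])
b=[.4576,-.2352,-.386]; cc,q=np.cos(b[2]),np.sin(b[2])
for z in(.011,.03,.06,.09,.12):
    P=k["eye"]+dw*(z-k["eye"][2])/dw[2]; d=P[:2]-b[:2]; print(z,(cc*d[0]+q*d[1]).round(3),(-q*d[0]+cc*d[1]).round(3), "38mm=px",(.038*K[0,0]/np.linalg.norm(P-k["eye"])).round(0))
```

```text
[ 0.423 -0.235  0.027] 0.92
0.75 1636 251 288 166 217
0.011 -0.032 -0.024 38mm=px 45.0
0.03 -0.029 -0.018 38mm=px 48.0
0.06 -0.025 -0.01 38mm=px 55.0
0.09 -0.02 -0.001 38mm=px 63.0
0.12 -0.016 0.008 38mm=px 75.0
```

The tealight is at z ≈ 0.027 m on the bin floor. I'll lift straight up gently so the flap shuts, then move the hand away.

>>> play_rows(translation=[[0,0,-0.005],[0,0,-0.005],[0,0,-0.005],[0,0,-0.005],[0,0,-0.005],[0,0,-0.01],[0,0,-0.03],[0,0,-0.03],[0,0,-0.03],[0,0,-0.03],[-0.03,-0.02,0],[-0.04,-0.03,0],[-0.04,-0.03,0],[-0.04,-0.03,0],[-0.03,-0.02,0],[0,0,0],[0,0,0],[0,0,0]], delta_rot=[[0,0,0],[0,0,0],[0,0,0],[0,0,0],[0,0,0],[0,0,0],[0,0,0],[0,0,0],[0,0,0],[0,0,0],[0,0,0],[0,0,0],[0,0,0],[0,0,0],[0,0,0],[0,0,0],[0,0,0],[0,0,0]], grip=[1,1,1,1,1,1,1,1,1,1,1,1,1,1,1,1,1,1])

```text
clock: 9.75
tool_pos: [0.2738, -0.373, 0.3504]
eef_rot: [0.828, 0.561, 0.0, 0.0]
contact_force: [-0.1, 0.2, 0.5]
opening: 1.003
finger_force: 0.0
```

Run:
```python
from h import *
a=r.snapshot("wrist"); b=r.snapshot("scene"); s=r.get_state(); print(s["clock"],s["tool_pos"],s["contact_force"],np.abs(s["qd"]).max())
cv2.imwrite("pics/end.png",np.hstack([cv2.resize(a,(400,250)),cv2.resize(b[130:310,180:468],(400,250))]))
```

```text
9.85 [ 0.27352591 -0.37316724  0.35031465] [0.92808204 0.05710714 0.05674054] 0.005667930320885033
```

View pics/end.png

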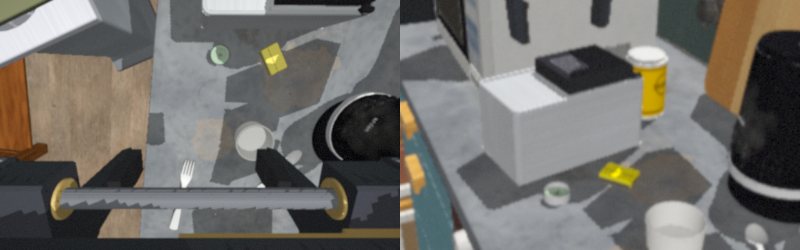

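The flap is shut (right half, about (590,65)) and the tray is empty. The spare tealight, matchbox and ramekin haven't moved, and the hand is clear of everything.

```bash
python3 -c "
from plant import r
print(r.finish_job())"
```

```text
the job is handed in; nothing more can be done
None
```

The tealight was pushed off the tray and is in the bin, the flap is shut, the hand is clear, and the job was handed in at about 10 s; no verdict came back.

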